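# Open the sampling clamp and draw the parcel out

### The arm

A 6-joint arm with a two-finger parallel gripper is mounted at the origin on a cart in front of the work surface, level with it; the furniture and walls round the work are solid. World frame = base frame: x ahead of the robot, y to its left, z up, the work surface at z = 0. Lengths are in mm, angles in rad, forces in N, time in s.
With the tool pointing down it reaches from about 325 to 900 mm from the base axis. Payload 6.1 kg.
Tool frame: the origin (TCP) lies between the finger pads; the fingertips stand 11 mm ahead of it and the grasp point (between the pads) lies 8 mm behind it (finger_overhang is the distance from the TCP to the fingertips, in mm); x points along the fingers, z is the direction in which the jaws open and shut, and the axes are right-handed (so a half turn about x gives the same grasp; the last joint's range is limited). The gripper opens to 87 mm and grips with 3 to 60 N. Pads are 19 mm wide; open, the fingers measure 117 mm over their backs; the gripper's body (75 mm by 190 mm) begins 51 mm behind the grasp point.
Start: joints at [1.061, 0.22, 1.526, -0, 1.395, -0.126], TCP at [234.027, 579.523, 233.538] pointing down, gripper open.
Joint ranges: [-2.98, 2.98], [-0.91, 2.08], [0.09, 2.57], [-1.24, 4.39], [0.2, 2.65], [-2.68, 2.68]. Speed limits (rad/s): [2.57, 2.57, 3.01, 3.14, 3.14, 3.14].

### API

Orientations are given as a unit quaternion [x, y, z, w].
In Python, from station import * gives the robot as it stands.
- The arm moves only by the tool play_rows, never from a script. Its argument "plan" is text: rows parted by semicolons, each of 4 numbers parted by spaces: the shift along the tool's x, y, z in units of 40 mm (1.0 is 40 mm), then the turn about the tool's x in rad. A call has 1 to 12 rows; each row shifts and turns the commanded pose from where the row before left it, along the tool's axes as they then stand; what a row does not reach is not made up. A row lasts 1/8 s, in which the tool goes at most 62.5 mm and 10.7 degrees, less where a joint would pass 70% of its speed; a pose out of reach is approached as far as the arm can. A call is refused whole if a number of a shift passes 1 or a number of a turn 0.188, either way. A call with a gripper value outside its range is refused whole. "fingers" is the opening, from -1 (shut) to 1 (fully open), set as the call begins (left out, the last holds). The fingers move at their own pace and stop on an object; "grip_force" is the grip in N (left out, the last holds). Time passes only in rows, so rows that do not move let the fingers close. It gives the time, the measured TCP pose, the force and the opening at its end, in the units of the state.
- state(): the state, without advancing time (a new reading comes with each control period).
- read_camera(name): name is "side" or "top"; returns a dict with "img" (384x512x3 uint8, blue, green, red), "fx", "fy", "cx", "cy" (pixels), "R" (3x3) and "t" (3): a world point X has camera coordinates R X + t. Camera axes: x right, y down, z forward; pixel columns grow to the right and rows downward; lengths in mm; the calibration is good to about 2 mm. A picture is of the moment at which its call begins. There is no depth.
- finish_job(): hands the job in, once; it reports no verdict.
Trained networks look in the newest picture that a camera, given by its name, has taken for a name from the list of things; names that differ only in an ending like _2 or _b are one class to them, and where a whole thing is asked for, a point or a joint stands for the part that bears it (a point fixed in the world has none). Each returns a list of dicts, best first, with "p" (0 to 1); they miss things now and then, are a little off and sometimes report something else, mostly with a low value. They report only what shows in the picture. A call takes as long as a camera call.
- silhouettes(camera, thing): "region" (384x512 bool, what is visible of it) and "xy" ([column, row] in pixels, amid what is visible of it).
The state is a dict: "time_s": time; "q": joint angles; "dq": joint speeds; "tau": joint torques, N m; "position": TCP position; "eef_rot": TCP orientation; "ft_force": force on the tool from outside, world axes, zero at the start; "moment": the same for the moment, N m; "gripper_width": finger opening in mm.
Only numpy, scipy, OpenCV 4.12 (cv2) and the standard library are available. Lean on these libraries where they do the work, as an engineer would, in place of code of your own. Each camera call takes 0.05 s, during which the arm holds its last target.

### The job

The parcel in the bar clamp has been sampled and goes to the scale next. Press down the release plate on the clamp's sliding jaw and, keeping it pressed, push the jaw back along its bar all the way to the end stop; then draw the freed parcel along the worktop towards you until all of it is out in front of both jaws. Only press, push and drag: do not lift the parcel, do not drag it out before the jaw is back, and leave the things standing around where they are.

Things in the scene. Friction and masses are not known exactly. Their poses are not given: they have to be found in the camera images.
- clamp: Dark steel bar clamp, screwed down. Origin on the worktop under the bar's centre line, level with the parcel's middle. The toothed bar (10 mm thick, 18 to 46 mm high) runs along the clamp's own y from +165 to -320 mm. Fixed jaw at +y, sliding jaw at -y of the parcel; their arms reach from the bar towards -x, the open front that faces the robot, to x = -163 mm, tops 43 mm high.
- thumb_plate (a point): Top middle of the release plate: ribbed steel, 36 (clamp x) by 39 mm (y), 74 mm above the worktop, on the sliding jaw over the bar. The jaw's housing, an upright block 36 mm wide, rises 20 mm above the plate; its +y face, 20 mm to the -y side of this point, can be pushed to drive the jaw. The plate's +y end rocks down about a pivot 28 mm to the -y side, 23 mm below.
- release (a joint): Angle of the release plate, rad: 0 up (ratchet locked), 0.26 fully down on its stop. On the plate's middle 3 N starts it, 5 N holds it down, and about 8 N frees the pawl while the clamp is loaded; pushing the jaw back before the pawl is out (0.17, the middle 5 mm down) only jams it. Fully down the middle is 7 mm lower. Let go, it springs up and locks.
- jaw (a joint): Sliding jaw along the bar, m: 0 clamped as at the start, 0.068 against the end stop (rubber-faced block on the bar); grows towards the clamp's -y, away from the parcel. With the release held down it slides with about 2 N of friction and stays where it is left; with the release up it is locked against going back (teeth every 10 mm).
- jaw_tip (a point): Front end of the sliding jaw's arm (22 mm wide, 42 mm high), 160 mm in front of the bar's middle, 26 mm above the worktop. The fixed jaw's arm is alike, with its rubber pad face at clamp y = +114 mm and its front end at x = -163 mm. The parcel is out in front once all of it lies beyond clamp x = -163 mm.
- parcel: Green film-wrapped parcel with dark tape bands, a block 110 x 228 x 49 mm (x, y, z; the wrinkled film shows 115 x 244), up to 1 kg, lying flat, its long y axis along the bar. Origin: centre of its underside. The jaws hold its two ends with about 8 N. Between its back and the bar 60 to 90 mm are free, where fingers can go in.
- parcel_back_left (a point): Corner of the parcel on its back face (towards the bar) at its +y end, at half height (25 mm above the worktop).
- parcel_back_right (a point): Corner of the parcel on its back face (towards the bar) at its -y end, at half height (25 mm above the worktop).
- stamp: Bystander: rubber stamp 30 x 52 x 78 mm with a knob, standing near the sliding jaw's end of the clamp. Origin under its centre.
- weight_0: Bystander: brass check weight, 30 mm across, 40 mm high, behind the bar. Origin under its centre.
- weight_1: Bystander: brass check weight, 24 mm across, 32 mm high, behind the bar. Origin under its centre.
- weight_2: Bystander: brass check weight, 19 mm across, 26 mm high, behind the clamp. Origin under its centre.
- tape_1: Bystander: roll of grey tape, 103 mm across, 48 mm high, behind the clamp. Origin under its centre.
- pen: Bystander: pen, 145 mm long, to the right of the clamp. Origin under its centre.
- ink_pad: Bystander: dark ink pad tin, 82 x 120 x 15 mm, to the right at the front. Origin under its centre.
- mug: Bystander: mug, 91 mm high, behind on the right. Origin under its centre.

How it is judged:
By the outcome, as a careful person would: the job done as asked, in the order asked, and still so for the second after the job is handed in, with the robot touching nothing.
It also fails if it takes over 48 s, if anything falls off the work surface, if the arm or the gripper's body presses on something with over 40 N, if the wrist force passes 120 N, or if a joint passes its speed limit or range.

## Working session

There is one attempt and no reset: what is moved stays moved. The work goes in short steps, Python scripts to look and compute and a tool call to move; the robot and the scene stay as the last step left them, time stands still between calls to the robot, and variables do not carry over. Pictures are saved under pics/ and viewed, and the job is handed in when it is done.

Besides the shell and the picture viewer there is one more tool, called after "Emit:" by a JSON object that holds its "name" and its "arguments", one argument or row to a line. play_rows: Moves the arm, as the interface text tells. Its arguments: {"type":"object","properties":{"plan":{"type":"string"},"fingers":{"type":"number"},"grip_force":{"type":"number"}},"required":["plan"]}

```bash
ls; mkdir -p pics; python3 - <<'E'
from station import *
import cv2
s=state(); print({k:s[k] for k in s})
for n in ("side","top"):
    c=read_camera(n); cv2.imwrite(f"pics/{n}0.png",c["img"]); print(n,c["fx"],c["fy"],c["cx"],c["cy"],c["R"],c["t"])
    for t in ["clamp","thumb_plate","jaw_tip","parcel","parcel_back_left","parcel_back_right","stamp"]:
        print(t,[(round(d["p"],2),d["xy"],int(d["region"].sum())) for d in silhouettes(n,t)[:2]])
E
```

```text
pics
{'time_s': 0.0, 'q': array([ 1.06089140e+00,  2.21231211e-01,  1.52762058e+00, -1.90903057e-05,
        1.39473467e+00, -1.26102876e-01]), 'dq': array([-3.01272973e-04,  8.48818759e-05, -2.05880098e-03,  1.15379685e-03,
        1.66970712e-03, -1.46193717e-03]), 'tau': array([ 2.45712381e-04, -4.94602883e+01, -3.87380576e+01,  6.98021217e-02,
        5.71266795e-02, -1.45486661e-04]), 'position': array([233.73770951, 578.98225076, 232.42910223]), 'eef_rot': array([-0.39578336,  0.58680976,  0.39513629,  0.58555713]), 'ft_force': array([ 0.46972379, -0.78479612,  0.12168979]), 'moment': array([-0.02289621,  0.03092598,  0.01068316]), 'gripper_width': 87.02543764386043}
side 433.2692082347723 433.2692082347723 258.0607429594736 192.74327898653053 [[-0.97048308 -0.24116367 -0.00163503]
 [-0.10996271  0.44852194 -0.88698155]
 [ 0.21464107 -0.86062079 -0.46180197]] [ 561.58885716  180.30402286 1182.47684793]
clamp [(0.81, [253.9, 266.7], 2872)]
thumb_plate [(0.52, [252.6, 197.4], 84)]
jaw_tip [(0.74, [262.3, 210.0], 831)]
parcel [(0.71, [289.9, 248.4], 2088)]
parcel_back_left [(0.74, [288.7, 243.6], 2133)]
parcel_back_right [(0.78, [288.4, 246.1], 2111), (0.63, [255.5, 200.9], 75)]
stamp [(0.74, [307.9, 188.6], 150)]
top 359.2180501032638 359.2180501032638 254.52157555845272 191.17165842577376 [[ 0.01775104 -0.99983879  0.00270203]
 [-0.99730829 -0.01789827 -0.07110435]
 [ 0.07114125 -0.00143258 -0.99746522]] [ -87.00076757  575.85074648 1246.71463105]
clamp [(0.57, [248.5, 181.4], 1812)]
thumb_plate [(0.43, [255.3, 180.9], 126)]
jaw_tip [(0.64, [252.0, 186.2], 729)]
parcel [(0.56, [208.2, 218.4], 2121)]
parcel_back_left [(0.59, [205.4, 222.1], 2158)]
parcel_back_right [(0.55, [206.9, 226.1], 2099), (0.5, [251.2, 189.6], 726)]
stamp []
```

```bash
python3 - <<'E'
import cv2
a=cv2.imread("pics/top0.png")[110:310,100:360]; cv2.imwrite("pics/top0z.png",cv2.resize(a,None,fx=3,fy=3,interpolation=cv2.INTER_CUBIC))
a=cv2.imread("pics/side0.png")[140:340,160:420]; cv2.imwrite("pics/side0z.png",cv2.resize(a,None,fx=3,fy=3,interpolation=cv2.INTER_CUBIC))
E
```

```text
(no output)
```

View pics/top0z.png

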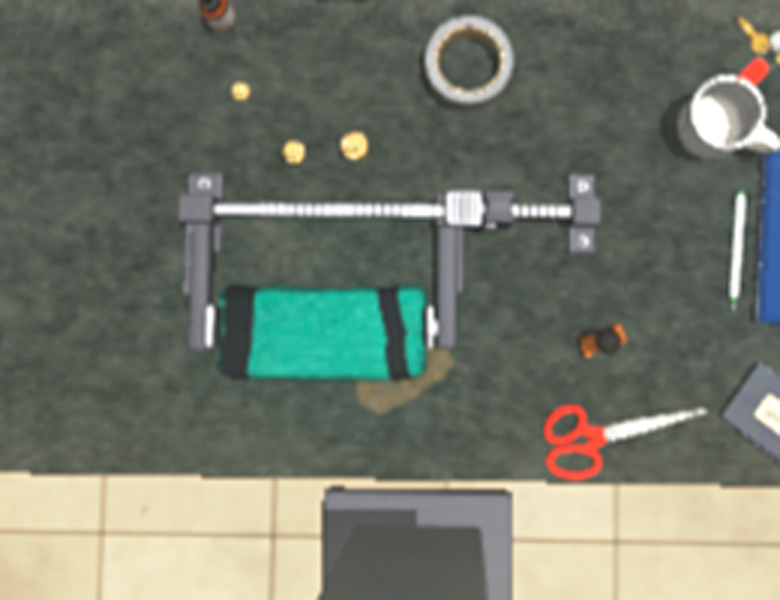

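View pics/side0z.png

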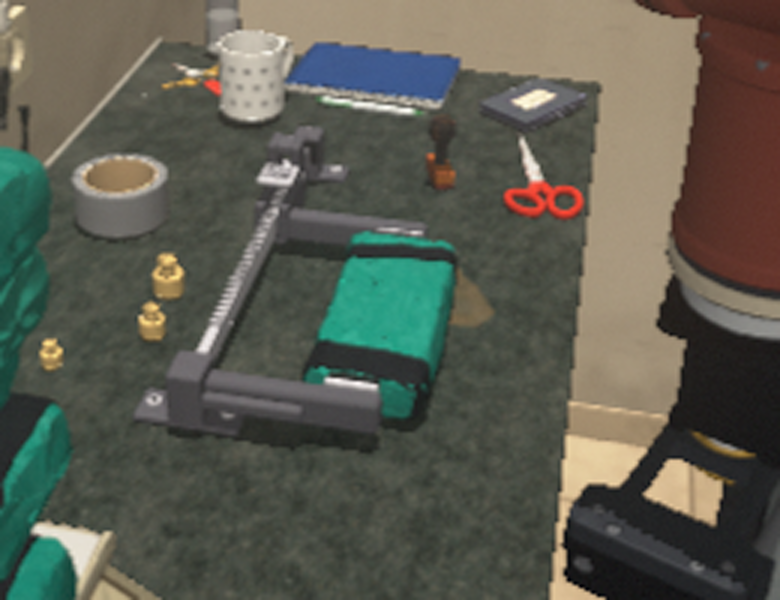

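View pics/top0.png

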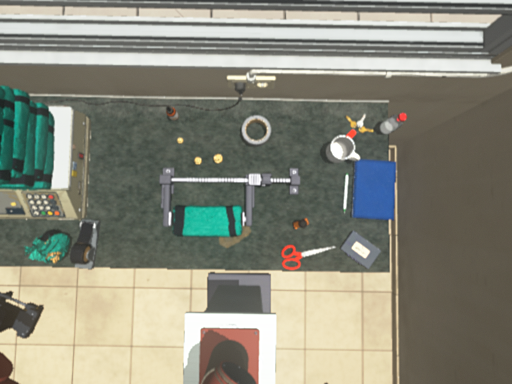

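```bash
cat > h.py <<'E'
from station import *
import numpy as np, cv2
def ray(c,uv,z):
    R=np.array(c["R"]);t=np.array(c["t"]);C=-R.T@t
    d=R.T@np.array([(uv[0]-c["cx"])/c["fx"],(uv[1]-c["cy"])/c["fy"],1.0])
    return (C+d*(z-C[2])/d[2])
def proj(c,X):
    p=np.array(c["R"])@np.array(X)+np.array(c["t"]); return np.array([c["cx"]+c["fx"]*p[0]/p[2],c["cy"]+c["fy"]*p[1]/p[2]])
E
python3 - <<'E'
from h import *
c=read_camera("top")
f=lambda u,v,z:print((u,v),ray(c,(u/3+100-1/3,v/3+110-1/3),z).round(0))
print("plate edges L R (z74)");f(448,208,74);f(483,208,74);f(465,192,74);f(465,226,74)
print("housing");f(486,208,94);f(513,208,94)
print("arm front fixed/slide z43");f(201,348,43);f(446,346,43);
print("slide arm left/right edge z43");f(438,300,43);f(457,300,43)
print("fixed block bar l"); f(217,208,46); f(400,209,46); f(572,210,46)
print("fixedjaw pad");f(215,325,35)
print("parcel corners z49");[f(u,v,49) for u,v in((220,288),(425,288),(425,379),(220,379))]
print("end stop block left edge");f(572,208,60)
print("table edge");f(200,475,0);f(600,483,0);print("stamp");f(602,340,40)
s=read_camera("side")
for n,c2 in(("top",c),("side",s)):
  for t in ["weight_0","stamp","scissors","tape_1"]:
    try:
      for d in silhouettes(n,t)[:3]: print(n,t,round(d["p"],2),ray(c2,d["xy"],15).round(0))
    except Exception as e: print(e)
g=lambda u,v,z:print((u,v),ray(s,(u/3+160-1/3,v/3+140-1/3),z).round(0))
print("side plate mid");g(279,173,74)
print("stamp base");g(441,185,0)
print("arm tip sliding top");g(425,228,43)
E
```

```text
plate edges L R (z74)
(448, 208) [614. -57.  74.]
(483, 208) [615. -97.  74.]
(465, 192) [633. -76.  74.]
(465, 226) [594. -77.  74.]
housing
(486, 208) [ 613. -100.   94.]
(513, 208) [ 614. -130.   94.]
arm front fixed/slide z43
(201, 348) [451. 223.  43.]
(446, 346) [459. -57.  43.]
slide arm left/right edge z43
(438, 300) [511. -47.  43.]
(457, 300) [512. -69.  43.]
fixed block bar l
(217, 208) [613. 210.  46.]
(400, 209) [615.  -1.  46.]
(572, 210) [ 618. -200.   46.]
fixedjaw pad
(215, 325) [478. 210.  35.]
parcel corners z49
(220, 288) [520. 203.  49.]
(425, 288) [525. -32.  49.]
(425, 379) [421. -34.  49.]
(220, 379) [417. 199.  49.]
end stop block left edge
(572, 208) [ 619. -199.   60.]
table edge
(200, 475) [301. 230.   0.]
(600, 483) [ 300. -241.    0.]
stamp
(602, 340) [ 469. -237.   40.]
top stamp 0.69 [ 467. -261.   15.]
it knows: clamp, ink_pad, jaw, jaw_tip, mug, parcel, parcel_back_left, parcel_back_right, pen, release, stamp, tape, thumb_plate, weight
top tape_1 0.64 [827. -68.  15.]
side weight_0 0.64 [679. 131.  15.]
side weight_0 0.5 [797. -84.  15.]
side weight_0 0.41 [693.  64.  15.]
side stamp 0.47 [544. 190.  15.]
it knows: clamp, ink_pad, jaw, jaw_tip, mug, parcel, parcel_back_left, parcel_back_right, pen, release, stamp, tape, thumb_plate, weight
side tape_1 0.79 [ 803. -103.   15.]
side plate mid
(279, 173) [614. -73.  74.]
stamp base
(441, 185) [ 464. -223.    0.]
arm tip sliding top
(425, 228) [457. -51.  43.]
```

```bash
cat >> h.py <<'E'
from scipy.spatial.transform import Rotation as Ro
def pose():
    s=state(); return np.array(s["position"]),Ro.from_quat(s["eef_rot"]).as_matrix(),s
def to(target,psi=0.012):
    # tool-frame shift (units) from measured pose to target; needed turn so tool z -> +-clamp y
    p,R,s=pose()
    yy=np.array([-np.sin(psi),np.cos(psi),0])
    b=[]
    for sg in(1,-1):
        z=sg*yy; b.append(np.arctan2(-(z@R[:,1]),z@R[:,2]))
    d=R.T@(np.array(target)-p)/40
    print("p",p.round(1),"F",np.round(s["ft_force"],1),"w",round(s["gripper_width"],1),"t",s["time_s"]); print("axes x,y,z\n",R.T.round(3)); print("shift",d.round(3),"turn options",np.round(b,3),"q6",s["q"][5].round(2))
E
python3 -c "
from h import *
to((614,-68,232))"
```

```text
p [234.  579.5 233.5] F [-0.1  0.5  0.1] w 87.2 t 1.2
axes x,y,z
 [[-0.    -0.    -1.   ]
 [-0.927  0.374  0.   ]
 [ 0.374  0.927 -0.   ]]
shift [  0.038 -14.87  -11.454] turn options [-0.396  2.746] q6 -0.13
```

Emit:
{"name": "play_rows", "arguments": {
  "plan": "0 0 0 -0.132;0 0 0 -0.132;0 0 0 -0.132;0 -0.6 -1 0;0 -0.6 -1 0;0 -0.6 -1 0;0 -0.6 -1 0;0 -0.6 -1 0;0 -0.6 -1 0;0 -0.6 -1 0;0 -0.6 -1 0;0 -0.6 -1 0",
  "fingers": -1,
  "grip_force": 30
}}

```text
time_s: 2.7
position: [455.1, 220.9, 233.8]
eef_rot: [0.503, -0.497, -0.503, -0.497]
ft_force: [0.3, -0.0, -1.2]
gripper_width: 0.4
```

```bash
python3 -c "
from h import *
to((614,-68,130))"
```

```text
p [455.1 220.9 233.8] F [ 0.3 -0.  -1.2] w 0.4 t 2.7
axes x,y,z
 [[ 0.001  0.    -1.   ]
 [-1.    -0.012 -0.001]
 [-0.012  1.     0.   ]]
shift [ 2.596 -3.882 -7.27 ] turn options [ 0.    -3.141] q6 -1.29
```

Emit:
{"name": "play_rows", "arguments": {
  "plan": "0 -0.5 -0.9 0;0 -0.5 -0.9 0;0 -0.5 -0.9 0;0 -0.5 -0.9 0;0 -0.5 -0.9 0;0.6 -0.5 -0.9 0;0.6 -0.5 -0.9 0;0.7 -0.38 -0.9 0;0.5 0 0 0;0 0 0 0;0 0 0 0"
}}

```text
time_s: 4.08
position: [613.4, -62.9, 138.6]
eef_rot: [0.504, -0.496, -0.503, -0.497]
ft_force: [0.8, -0.7, 0.3]
gripper_width: 0.7
```

```bash
python3 - <<'E'
from h import *
to((614,-68,86))
for n,(x,y) in (("top",(160,100)),("side",(160,100))):
    c=read_camera(n); cv2.imwrite(f"pics/{n}1.png",cv2.resize(c["img"][110:310,y+20:y+260],None,fx=3,fy=3,interpolation=cv2.INTER_CUBIC))
E
```

```text
p [613.4 -62.9 138.6] F [ 0.8 -0.7  0.3] w 0.7 t 4.075
axes x,y,z
 [[ 0.001 -0.    -1.   ]
 [-1.    -0.013 -0.001]
 [-0.013  1.    -0.   ]]
shift [ 1.314 -0.013 -0.128] turn options [ 1.00e-03 -3.14e+00] q6 -1.81
```

View pics/side1.png

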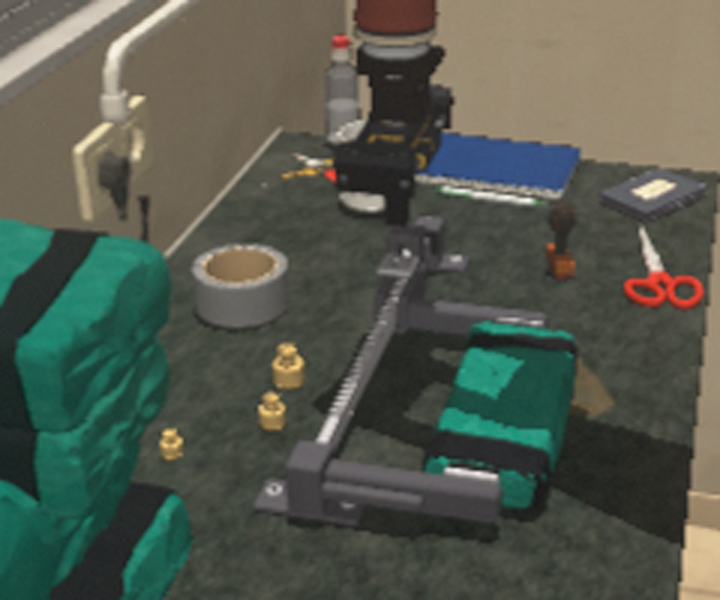

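View pics/top1.png

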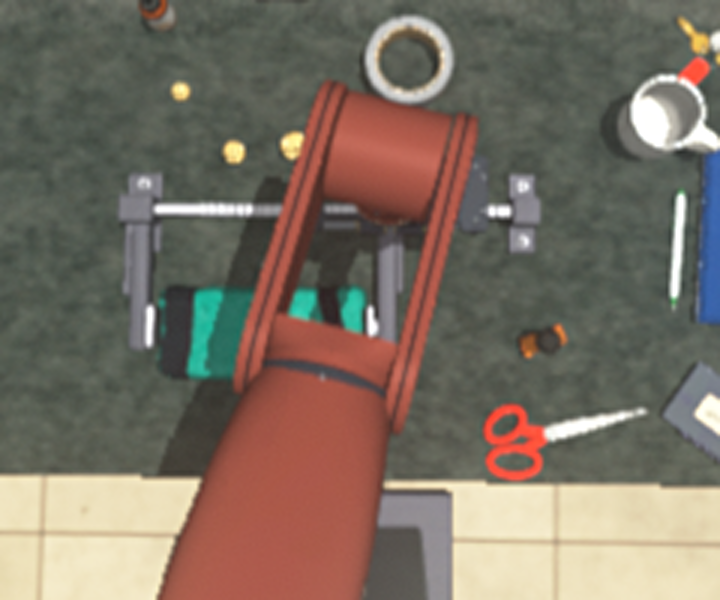

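Emit:
{"name": "play_rows", "arguments": {
  "plan": "0.6 0 -0.12 0;0.58 0 0 0;0 0 0 0;0 0 0 0"
}}

```text
time_s: 4.68
position: [614.0, -68.5, 91.9]
eef_rot: [0.504, -0.496, -0.503, -0.497]
ft_force: [-0.0, 0.2, -0.2]
gripper_width: 0.7
```

Emit:
{"name": "play_rows", "arguments": {
  "plan": "0.1 0 0 0;0 0 0 0"
}}

```text
time_s: 4.92
position: [613.4, -68.7, 86.9]
eef_rot: [0.503, -0.497, -0.503, -0.497]
ft_force: [0.2, -0.1, -0.5]
gripper_width: 0.5
```

Emit:
{"name": "play_rows", "arguments": {
  "plan": "0.05 0 0 0;0 0 0 0"
}}

```text
time_s: 5.18
position: [613.7, -68.7, 85.4]
eef_rot: [0.503, -0.497, -0.503, -0.497]
ft_force: [-2.2, 1.0, 4.8]
gripper_width: 0.4
```

Emit:
{"name": "play_rows", "arguments": {
  "plan": "0.05 0 0 0;0 0 0 0"
}}

```text
time_s: 5.42
position: [613.7, -68.0, 84.2]
eef_rot: [0.503, -0.496, -0.503, -0.497]
ft_force: [-3.5, 2.7, 9.8]
gripper_width: 0.4
```

Emit:
{"name": "play_rows", "arguments": {
  "plan": "0.05 0 0 0;0 0 0 0"
}}

```text
time_s: 5.68
position: [613.8, -67.1, 82.5]
eef_rot: [-0.503, 0.496, 0.503, 0.498]
ft_force: [-3.8, 7.3, 11.9]
gripper_width: 0.6
```

Emit:
{"name": "play_rows", "arguments": {
  "plan": "0.05 0 0 0;0 0 0 0"
}}

```text
time_s: 5.92
position: [614.0, -68.4, 79.4]
eef_rot: [0.504, -0.496, -0.503, -0.497]
ft_force: [0.0, 2.2, 4.1]
gripper_width: 0.5
```

Emit:
{"name": "play_rows", "arguments": {
  "plan": "0.05 0 0 0;0 0 0 0"
}}

```text
time_s: 6.18
position: [613.9, -68.7, 76.6]
eef_rot: [0.503, -0.497, -0.503, -0.497]
ft_force: [2.2, 2.9, 3.8]
gripper_width: 0.6
```

Emit:
{"name": "play_rows", "arguments": {
  "plan": "0.05 0 0 0;0 0 0 0"
}}

```text
time_s: 6.42
position: [614.1, -69.1, 75.7]
eef_rot: [0.504, -0.497, -0.502, -0.497]
ft_force: [-0.8, 1.5, 11.3]
gripper_width: 0.6
```

Emit:
{"name": "play_rows", "arguments": {
  "plan": "0 0 -0.1 0;0 0 -0.1 0;0 0 0 0"
}}

```text
time_s: 6.8
position: [614.2, -77.6, 75.7]
eef_rot: [0.504, -0.497, -0.502, -0.497]
ft_force: [-0.1, 0.4, 9.8]
gripper_width: 0.6
```

Emit:
{"name": "play_rows", "arguments": {
  "plan": "0 0 -0.1 0;0 0 -0.1 0;0 0 0 0"
}}

```text
time_s: 7.18
position: [614.3, -85.6, 75.7]
eef_rot: [0.504, -0.497, -0.502, -0.497]
ft_force: [-0.6, 0.1, 9.8]
gripper_width: 0.4
```

Emit:
{"name": "play_rows", "arguments": {
  "plan": "0 0 -0.1 0;0 0 -0.1 0;0 0 -0.1 0;0 0 -0.1 0;0 0 -0.1 0;0 0 -0.1 0;0 0 -0.1 0;0 0 -0.1 0;0 0 -0.1 0;0 0 -0.1 0;0 0 0 0"
}}

```text
time_s: 8.55
position: [614.7, -125.7, 75.7]
eef_rot: [0.504, -0.497, -0.502, -0.497]
ft_force: [0.1, 0.8, 10.6]
gripper_width: 0.8
```

Emit:
{"name": "play_rows", "arguments": {
  "plan": "0 0 -0.1 0;0 0 -0.1 0;0 0 -0.1 0;0 0 0 0"
}}

```text
time_s: 9.05
position: [614.9, -131.2, 76.1]
eef_rot: [-0.501, 0.494, 0.505, 0.499]
ft_force: [-0.6, 21.7, 19.2]
gripper_width: 0.4
```

Emit:
{"name": "play_rows", "arguments": {
  "plan": "0 0 -0.1 0;0 0 0 0"
}}

```text
time_s: 9.3
position: [615.2, -133.5, 76.7]
eef_rot: [-0.501, 0.494, 0.506, 0.5]
ft_force: [-1.2, 27.8, 21.1]
gripper_width: 0.4
```

```bash
python3 - <<'E'
from h import *
to((614,-140,75))
c=read_camera("top"); cv2.imwrite(f"pics/top2.png",cv2.resize(c["img"][110:310,150:350],None,fx=3,fy=3,interpolation=cv2.INTER_CUBIC))
c=read_camera("side"); cv2.imwrite(f"pics/side2.png",cv2.resize(c["img"][140:270,180:350],None,fx=4.5,fy=4.5,interpolation=cv2.INTER_CUBIC))
E
```

```text
p [ 615.2 -133.5   76.7] F [-1.2 27.8 21.1] w 0.4 t 9.3
axes x,y,z
 [[ 0.001  0.011 -1.   ]
 [-1.    -0.013 -0.001]
 [-0.013  1.     0.011]]
shift [ 0.039  0.032 -0.163] turn options [ 1.000e-03 -3.141e+00] q6 -1.93
```

View pics/top2.png

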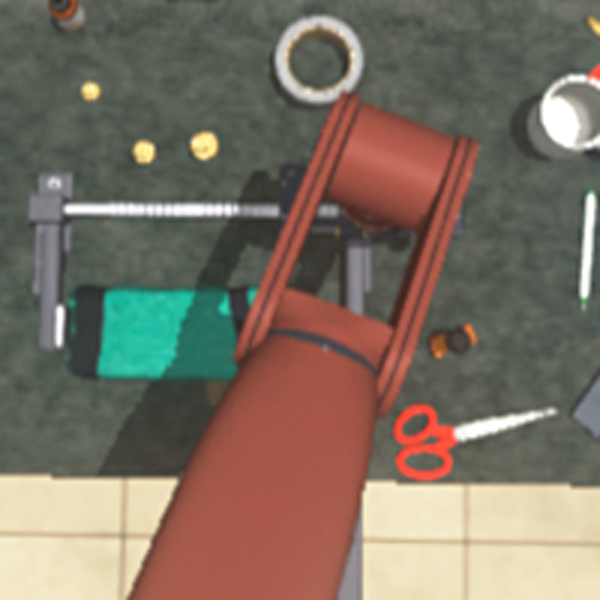

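View pics/side2.png

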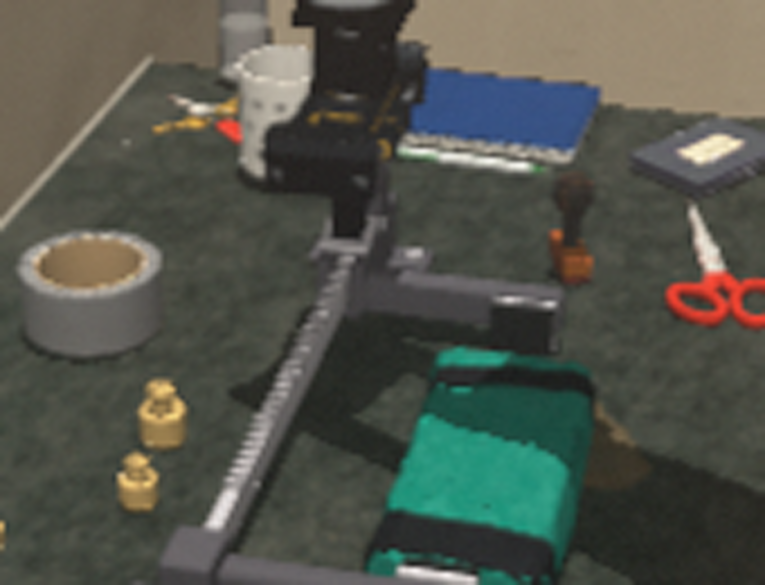

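```bash
python3 - <<'E'
from h import *
a=cv2.imread("pics/top0.png")
c=read_camera("top");b=c["img"]
A=cv2.cvtColor(a,6).astype(float);B=cv2.cvtColor(b,6).astype(float)
for r in range(186,212,3): print(r,A[r,240:262].astype(int))
print()
for r in range(186,212,3): print(r,B[r,258:284].astype(int))
E
```

```text
186 [ 76  78  81  71  57  59  93 117 127 129 129 115 106 112  82  59  55  53
  47  46  48  68]
189 [ 88  88  91  84  61  63  98 124 133 139 138 126 116 125  99  81  85  88
  89  86  85  86]
192 [ 90  91  95  90  64  63  99 123 133 138 139 125 117 125  98  83  86  90
  90  88  86  85]
195 [ 95  97  97  92  65  66 101 125 136 141 140 123 116 127 100  88  88  87
  84  82  77  77]
198 [ 94  94  95  87  61  63 100 125 135 139 139 123 114 129 103  88  89  88
  89  86  81  80]
201 [ 83  88  94  89  64  64 101 127 135 141 140 122 115 129 101  90  90  89
  86  82  79  77]
204 [ 84  85  90  85  59  61 101 126 136 141 141 121 115 130 100  87  89  91
  92  94  95  95]
207 [109  87  79  77  57  63 103 126 135 141 142 120  99 101  84  82  87  92
  93  93  95  95]
210 [133 100  81  80  59  64 102 127 134 141 140 117  84  80  84  82  81  83
  84  89  94  91]

186 [83 80 80 86 93 69 56 58 57 56 56 55 58 71 73 75 72 65 61 63 66 57 53 44
 45 53]
189 [56 53 52 55 61 52 50 53 59 61 62 60 60 69 74 65 56 52 50 52 55 53 53 52
 51 51]
192 [ 57  57  55  54  53  53  53  64  91 106 109 108 101  96 102  92  87  86
  89  89  79  69  58  52  52  55]
195 [ 52  52  51  58  69  57  50  74 114 134 139 139 127 118 132 110  89  88
  91  94  95  90  89  87  89  91]
198 [ 55  52  60  78  77  57  53  74 113 134 139 140 126 120 132 111  89  89
  87  83  78  81  84  85  87  84]
201 [ 62  76  79  80  74  56  51  75 115 133 140 142 129 119 133 111  90  88
  90  91  90  85  82  84  85  82]
204 [ 88  94  97  96  89  63  52  75 114 133 142 141 126 115 132 114  93  90
  92  94  94  93  92  92  87  74]
207 [ 94  95  96  95  90  63  52  78 115 133 141 142 125  98 101  90  83  85
  87  87  90  89  89  89  77  56]
210 [ 97  96  97  96  86  58  51  77 114 132 139 142 124  88  78  83  87  88
  87  87  86  88  87  74  54  46]
```

Emit:
{"name": "play_rows", "arguments": {
  "plan": "-0.1 0 0 0;-0.1 0 0 0;-0.1 0 0 0;-0.1 0 0 0;-0.1 0 0 0;0 0 0 0"
}}

```text
time_s: 10.2
position: [613.9, -141.1, 94.3]
eef_rot: [0.503, -0.497, -0.503, -0.497]
ft_force: [1.0, 0.2, -0.3]
gripper_width: 0.5
```

Emit:
{"name": "play_rows", "arguments": {
  "plan": "-0.3 0 0 0;-0.6 0 0 0;-0.6 0 0 0;-0.3 0 0 0;0 0 0 0"
}}

```text
time_s: 10.82
position: [614.7, -141.0, 167.7]
eef_rot: [0.504, -0.497, -0.502, -0.497]
ft_force: [0.9, 0.8, -0.6]
gripper_width: 0.3
```

```bash
python3 - <<'E'
from h import *
to((563,85,150))
c=read_camera("top");b=c["img"]
B=cv2.cvtColor(b,6).astype(float)
for r in range(195,208,3): print(r,B[r,258:284].astype(int))
E
```

```text
p [ 614.7 -141.   167.7] F [ 0.9  0.8 -0.6] w 0.3 t 10.825
axes x,y,z
 [[ 0.002 -0.001 -1.   ]
 [-1.    -0.012 -0.002]
 [-0.012  1.    -0.001]]
shift [0.435 1.225 5.665] turn options [ 0.    -3.141] q6 -1.93
195 [ 77  79  77  77  74  56  51  75 114 134 139 139 127 118 132 111  89  91
  94  95  94  91  87  86  86  90]
198 [ 90  87  81  80  77  59  51  75 114 134 140 139 128 120 132 110  89  88
  88  83  79  81  83  86  85  85]
201 [ 86  83  79  79  74  55  50  74 116 134 140 142 127 114 131 112  91  88
  90  92  89  86  82  84  85  81]
204 [ 91  94  97  97  89  64  52  75 115 134 142 142 125 114 133 114  92  90
  93  93  95  93  93  92  89  90]
207 [ 95  96  96  95  90  64  54  78 115 132 140 142 126  99 101  90  84  85
  87  88  89  88  87  90  94  92]
```

Emit:
{"name": "play_rows", "arguments": {
  "plan": "0 0.2 0.9 0;0 0.2 0.9 0;0 0.2 0.9 0;0 0.2 0.9 0;0 0.2 0.9 0;0 0.1 0.8 0;0 0 0.37 0;0 0 0 0;0 0 0 0",
  "fingers": 1
}}

```text
time_s: 12.0
position: [567.4, 84.6, 166.0]
eef_rot: [0.503, -0.497, -0.503, -0.497]
ft_force: [0.3, -0.2, 1.3]
gripper_width: 81.4
```

```bash
python3 - <<'E'
from h import *
to((568,85,26))
c=read_camera("side"); cv2.imwrite(f"pics/side3.png",cv2.resize(c["img"][140:310,180:370],None,fx=4,fy=4,interpolation=cv2.INTER_CUBIC))
c=read_camera("top"); cv2.imwrite(f"pics/top3.png",cv2.resize(c["img"][110:310,100:360],None,fx=3,fy=3,interpolation=cv2.INTER_CUBIC))
E
```

```text
p [567.4  84.6 166. ] F [ 0.3 -0.2  1.3] w 81.4 t 12.0
axes x,y,z
 [[-0.    -0.001 -1.   ]
 [-1.    -0.012  0.   ]
 [-0.012  1.    -0.001]]
shift [ 3.5   -0.017  0.012] turn options [-0.     3.141] q6 -1.57
```

View pics/side3.png

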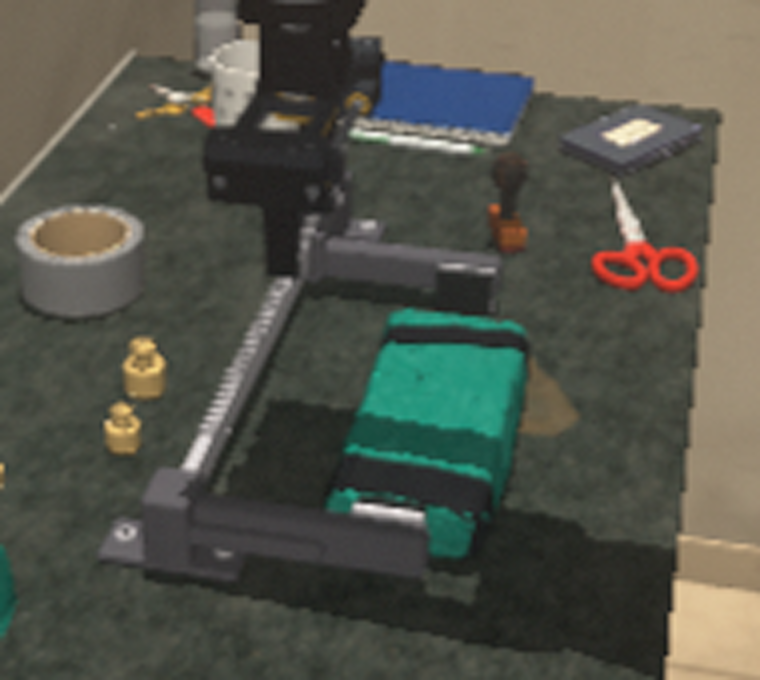

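View pics/top3.png

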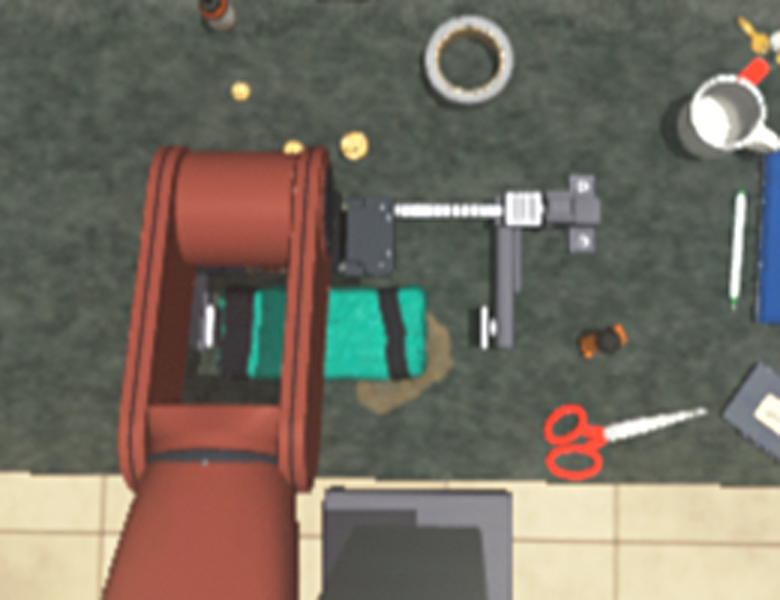

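Emit:
{"name": "play_rows", "arguments": {
  "plan": "0.6 0 0 0;0.8 0 0 0;0.8 0 0 0;0.6 0 0 0;0.4 0 0 0;0.2 0 0 0;0 0 0 0;0 0 0 0"
}}

```text
time_s: 13.1
position: [568.1, 85.5, 31.4]
eef_rot: [0.503, -0.497, -0.503, -0.497]
ft_force: [-0.1, -0.2, 1.0]
gripper_width: 87.0
```

Emit:
{"name": "play_rows", "arguments": {
  "plan": "0 0.2 0 0;0 0.2 0 0;0 0.2 0 0;0 0.2 0 0;0 0 0 0"
}}

```text
time_s: 13.72
position: [534.8, 85.2, 30.5]
eef_rot: [-0.503, 0.497, 0.503, 0.497]
ft_force: [0.8, -0.8, 0.7]
gripper_width: 86.9
```

Emit:
{"name": "play_rows", "arguments": {
  "plan": "0.15 0.1 0 0;0 0.1 0 0;0 0.1 0 0;0 0.1 0 0;0 0 0 0"
}}

```text
time_s: 14.35
position: [521.9, 84.9, 25.7]
eef_rot: [0.504, -0.496, -0.502, -0.498]
ft_force: [5.4, 0.8, 3.8]
gripper_width: 86.9
```

Emit:
{"name": "play_rows", "arguments": {
  "plan": "0 0.1 0 0;0 0.1 0 0;0 0.1 0 0;0 0.1 0 0;0 0.1 0 0;0 0.1 0 0;0 0.1 0 0;0 0.1 0 0;0 0 0 0"
}}

```text
time_s: 15.48
position: [489.8, 84.5, 25.7]
eef_rot: [0.504, -0.496, -0.502, -0.498]
ft_force: [4.4, 0.2, 3.1]
gripper_width: 87.0
```

```bash
python3 - <<'E'
from h import *
to((448,85,26))
c=read_camera("side"); cv2.imwrite(f"pics/side4.png",cv2.resize(c["img"][140:340,180:380],None,fx=3,fy=3,interpolation=cv2.INTER_CUBIC))
c=read_camera("top"); cv2.imwrite(f"pics/top4.png",cv2.resize(c["img"][110:310,100:360],None,fx=3,fy=3,interpolation=cv2.INTER_CUBIC))
E
```

```text
p [489.8  84.5  25.7] F [4.4 0.2 3.1] w 87.0 t 15.475
axes x,y,z
 [[ 0.005  0.    -1.   ]
 [-1.    -0.012 -0.005]
 [-0.012  1.    -0.   ]]
shift [-0.013  1.045  0.024] turn options [ 0.    -3.142] q6 -1.57
```

View pics/side4.png

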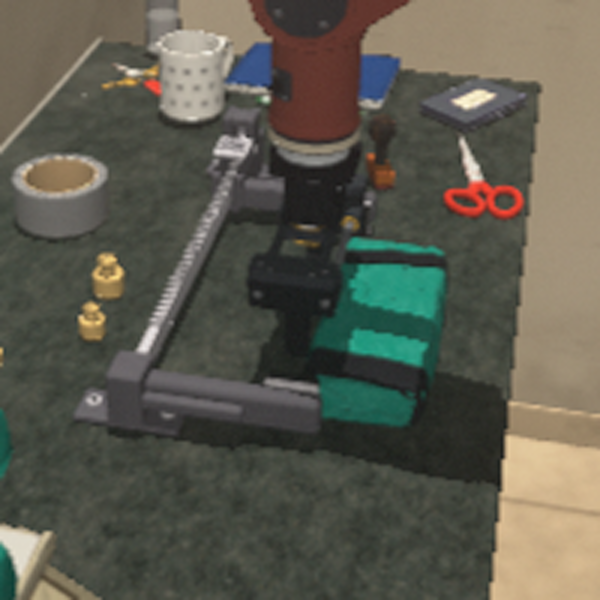

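View pics/top4.png

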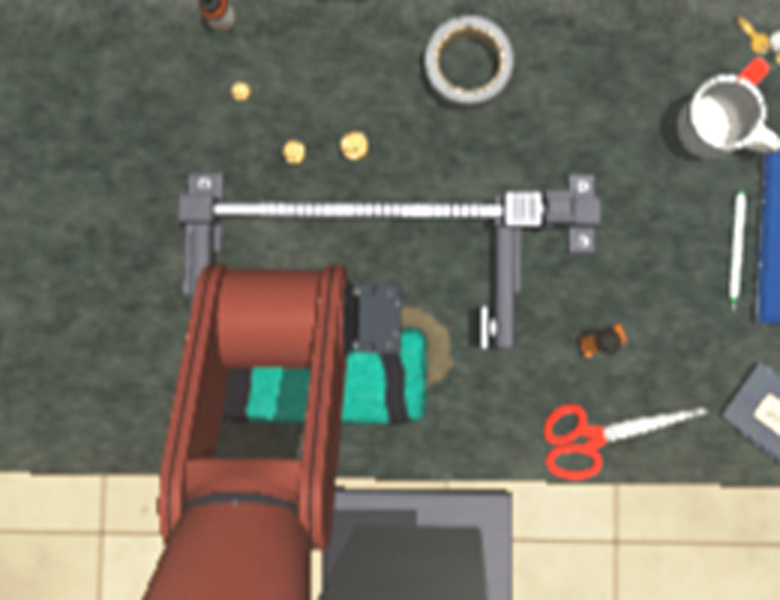

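Emit:
{"name": "play_rows", "arguments": {
  "plan": "0 0.1 0 0;0 0.1 0 0;0 0.1 0 0;0 0.1 0 0;0 0.1 0 0;0 0.1 0 0;0 0.1 0 0;0 0.1 0 0;0 0.1 0 0;0 0.1 0 0;0 0.05 0 0;0 0 0 0"
}}

```text
time_s: 17.08
position: [447.9, 84.0, 25.7]
eef_rot: [0.504, -0.496, -0.502, -0.498]
ft_force: [6.0, -0.0, 3.9]
gripper_width: 87.1
```

```bash
python3 - <<'E'
from h import *
to((448,85,26))
c=read_camera("side"); cv2.imwrite(f"pics/side5.png",cv2.resize(c["img"][140:340,180:380],None,fx=3,fy=3,interpolation=cv2.INTER_CUBIC))
c=read_camera("top"); cv2.imwrite(f"pics/top5.png",cv2.resize(c["img"][170:310,130:300],None,fx=4,fy=4,interpolation=cv2.INTER_CUBIC))
E
```

```text
p [447.9  84.   25.7] F [ 6.  -0.   3.9] w 87.1 t 17.075
axes x,y,z
 [[ 0.005  0.    -1.   ]
 [-1.    -0.012 -0.005]
 [-0.012  1.    -0.   ]]
shift [-0.009 -0.004  0.024] turn options [ 0.    -3.142] q6 -1.57
```

View pics/side5.png

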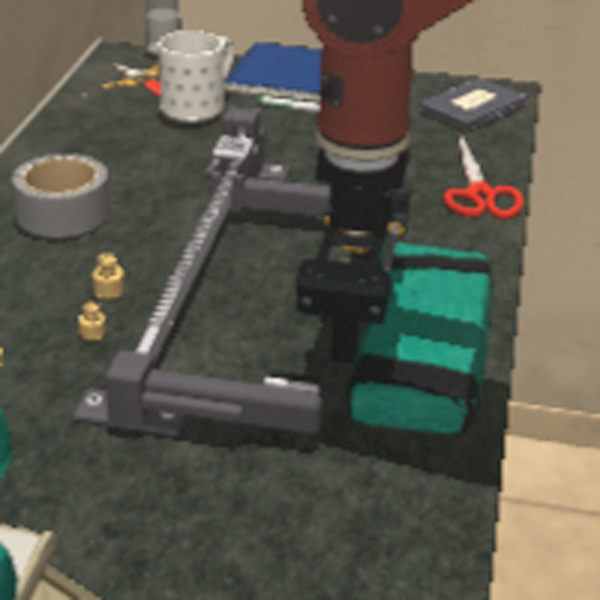

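View pics/top5.png

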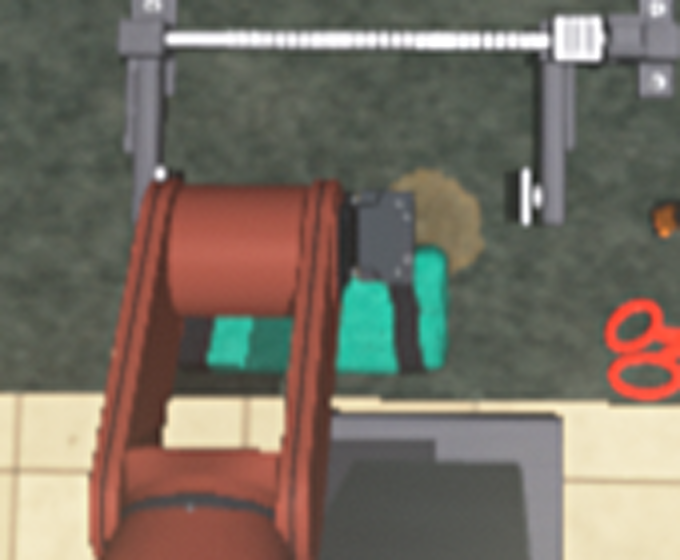

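Emit:
{"name": "play_rows", "arguments": {
  "plan": "0 0.1 0 0;0 0 0 0;0 -0.2 0 0;0 -0.4 0 0;0 -0.2 0 0;-0.5 0 0 0;-1 0 0 0;-1 0 0 0;-1 0 0 0;-0.6 0 0 0;0 0 0 0"
}}

```text
time_s: 18.55
position: [474.4, 84.4, 189.8]
eef_rot: [0.504, -0.496, -0.502, -0.498]
ft_force: [0.4, 0.9, 0.2]
gripper_width: 87.2
```

Emit:
{"name": "play_rows", "arguments": {
  "plan": "0 0.5 1 0;0 0.5 1 0;0 0.5 1 0;0 0.5 1 0;0 0.5 1 0;0 0 1 0;0 0 1 0;0 0 0 0;0 0 0 0"
}}

```text
time_s: 19.68
position: [368.9, 362.2, 186.4]
eef_rot: [-0.503, 0.498, 0.503, 0.495]
ft_force: [-0.0, -0.7, -0.1]
gripper_width: 87.0
```

```bash
python3 - <<'E'
from h import *
to((448,85,26))
c=read_camera("side"); cv2.imwrite(f"pics/side6.png",cv2.resize(c["img"][140:340,180:380],None,fx=3,fy=3,interpolation=cv2.INTER_CUBIC))
c=read_camera("top"); cv2.imwrite(f"pics/top6.png",cv2.resize(c["img"][110:310,100:360],None,fx=3,fy=3,interpolation=cv2.INTER_CUBIC))
B=cv2.cvtColor(c["img"],6)
for r in (201,204): print(B[r,258:284])
d=silhouettes("top","parcel")[0]; ys,xs=np.nonzero(d["region"]); print(d["p"],ray(c,(xs.min(),ys.min()),49),ray(c,(xs.max(),ys.max()),49))
E
```

```text
p [368.9 362.2 186.4] F [-0.  -0.7 -0.1] w 87.0 t 19.675
axes x,y,z
 [[-0.003 -0.003 -1.   ]
 [-1.    -0.013  0.003]
 [-0.013  1.    -0.002]]
shift [ 4.022 -1.9   -6.944] turn options [ 1.000e-03 -3.141e+00] q6 -0.96
[ 84  81  78  76  73  56  51  74 113 133 139 139 124 113 130 111  90  87
  89  88  89  83  81  83  84  80]
[ 90  92  94  96  88  63  52  74 112 133 141 139 124 113 130 112  91  89
  89  93  93  92  91  91  86  89]
0.84 [430.30117078 202.9424737   49.        ] [322.94740805 -35.18599545  49.        ]
```

View pics/top6.png

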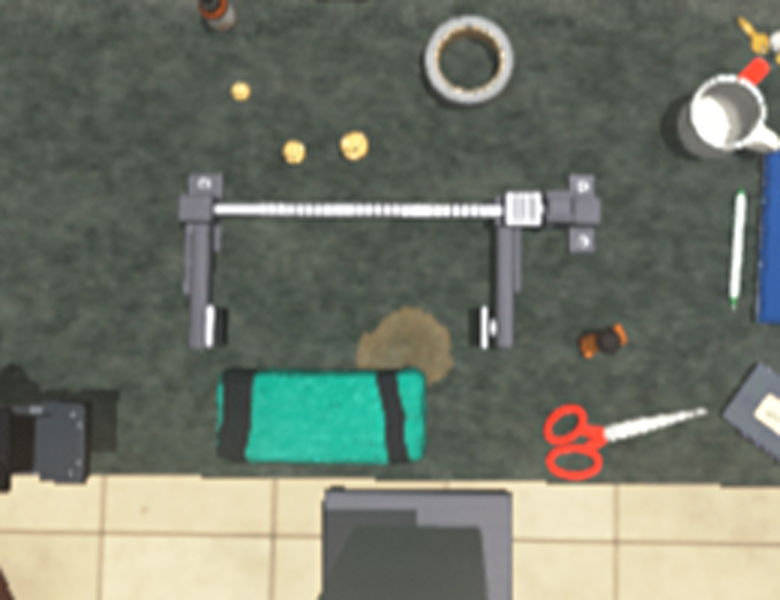

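View pics/side6.png

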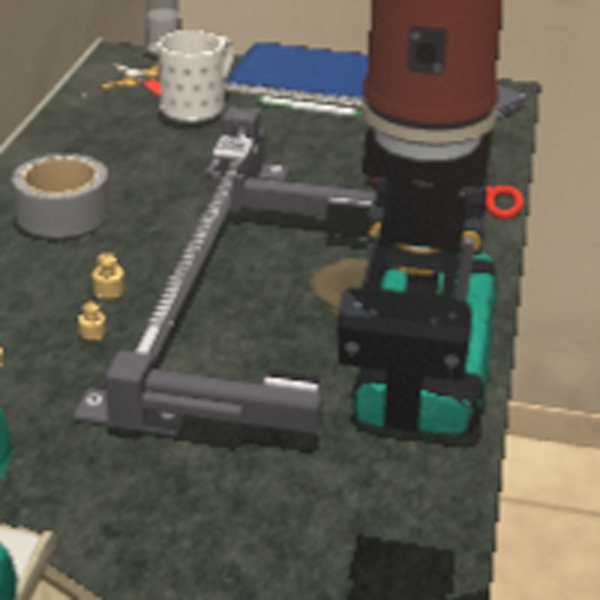

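The parcel lies square in front of both jaws. In the zoomed top picture its back edge is at row 368, and the arm ends are at row 348. Its back is at x ≈ 430–435 mm, the arm tips are at about 451–457 mm, and its front is about 22 mm inside the table edge. The jaw is at the stop and the other objects have not moved.

```bash
python3 -c "
from station import *
print(finish_job())"
```

```text
the job is handed in; nothing more can be done
None
```

The parcel is free and lies fully out in front of both jaws, and I handed the job in at about 20 s of the 48 s allowed. With the gripper shut I pressed the release plate down to its stop. Keeping it pressed, I pushed the jaw back until it met the end stop, at about 28 N measured at the wrist. I then opened the gripper, put the fingers in behind the parcel and drew it straight along the worktop with about 6 N, never lifting it.

- **Jaw:** the top camera showed about 67.7 mm of travel against the 68 mm nominal, and the jaw had not moved when I looked again at the end.
- **Parcel:** its back edge is roughly 20 mm in front of the jaw tips. Its front edge is about 22 mm inside the worktop edge.
- **Other things:** the ones the top camera shows stand where they were, and the robot is touching nothing (wrist force about 0).

No check failed. The position estimates from the two cameras differed by a few mm, which is small against these margins.

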